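# Shut and bolt the bench chest

## Task

Shut the blue lid of the grey chest, and only then bolt it: press the orange heel pad down to tip the brass tooth up over the red bump, slide the bolt fully home through the loop on the lid, and let the tooth drop down behind the bump. Leave the jar, the can, the bottle and the steel offcut where they stand.

Things in the scene. Friction and masses are not known exactly. Their poses are not given: they have to be found in the camera images.
- chest: Grey steel chest fixed to the bench, 220 mm (its x) by 370 mm (its y), 100 mm high; origin at the centre of its underside, x away from the side facing the robot, y to the left along its width, z up. Its top at y < 0 is a fixed deck carrying the bolt; the half at y > 0 has the blue lid.
- lid (a joint): Hinge of the blue lid, rad: 0 = shut, flush with the deck; grows as it opens. Hinge line along chest y at chest x = 108, z = 100 mm; plate spans chest y 6 to 182 mm and reaches 214 mm from the hinge. Stiff: it stays where left; 3 to 10 N press it down. A steel loop 38 mm high stands on it, when shut at chest x = -30, y = 44 mm.
- lid_press (a point): Point on the lid's top face, 135 mm from the hinge line, at chest y = 129 mm, clear of the loop; moves with the lid. A good place to press it shut; 100 mm above the bench when shut.
- bolt (a joint): Travel of the sliding bolt along chest +y, m: 0 = fully drawn, 0.071 = fully home (end stop) with its 14 mm steel rod through the loop on the lid. Friction about 1.5 N. While the tooth is down, the red bump stops it after about 0.007; above 0.063 the tooth is past the bump and can drop.
- key (a joint): Rocking of the bolt's key about the rod, rad: 0 = tooth fully down, grows to 0.35 (stop) as the orange heel pad is pressed down. The tooth clears the top of the bump from about 0.20. A spring brings it back: about 4 N at the pad to start, 8 N at the stop. The key travels with the bolt.
- heel_pad (a point): Middle of the orange heel pad's floor, 55 mm on the robot's side of the rod (rod axis at chest x = -30, z = 124 mm); at rest 139 mm above the bench. A channel open on top and towards the robot: 56 mm wide along chest y between rims 15 mm high, about 50 mm long along chest x. Shut fingers fit in it, press it down 11 to 19 mm at this point (less nearer the rod) and push a rim sideways.
- tooth (a point): Centre of the underside of the brass tooth (14 by 14 mm), 50 mm beyond the rod's axis. At rest 4 mm above the deck, in front of the red bump, which is fixed on the deck, 42 mm long along chest y, 24 mm wide and 12 mm high, centred at chest x = 20, y = -90 mm.
- jar_mid (a point): Amber glass jar with a steel cap standing on the deck's far right corner, 48 mm across, 62 mm high; point at its centre, half-way up.
- can_mid (a point): Bare metal can standing on the bench to the right of the chest, 66 mm across, 115 mm high; point at its centre, half-way up.
- bottle_mid (a point): Green glass bottle standing on the bench to the left of the chest, 64 mm across, 200 mm high; point at its centre, half-way up.
- offcut_mid (a point): Square steel tube offcut lying on the bench at the right of the chest, 130 mm long (its x), 40 by 40 mm; point at its centre.

How it is judged:
By the outcome, as a careful person would: the job done as asked, in the order asked, and still so for the second after the job is handed in, with the robot touching nothing.
It also fails if it takes over 45 s, if anything falls off the work surface, if the arm or the gripper's body presses on something with over 40 N, if the wrist force passes 120 N, or if a joint passes its speed limit or range.

## Robot

A 6-joint arm with a two-finger parallel gripper is mounted at the origin on the work surface. World frame = base frame: x ahead of the robot, y to its left, z up, the work surface at z = 0. Lengths are in m, angles in rad, forces in N, time in s.
With the tool pointing down it reaches from about 0.25 to 0.725 m from the base axis. Payload 4 kg.
Tool frame: the origin (TCP) lies on the centre line of the jaws, within the pads' length; the fingertips stand 11 mm ahead of it and the grasp point (between the pads) lies 8 mm behind it; z points along the fingers, x is the direction in which the jaws open and shut, and the axes are right-handed (so a half turn about z gives the same grasp; the last joint's range is limited). The gripper opens to 85 mm and grips with 20 to 120 N. Pads are 22 mm wide; open, the fingers measure 114 mm over their backs; the gripper's body (76 mm by 85 mm) begins 54 mm behind the grasp point. The pads swing forward as they close: fully open they stand 13 mm farther back than shut.
Start: joints at [-1.195, 0.241, 0.005, 1.335, 0, 1.571], TCP at [0.184, -0.465, 0.206] pointing down, gripper open.
Joint ranges: [-2.72, 2.72], [-1.05, 1.87], [-1.09, 1.28], [-1.99, 2.15], [-1.42, 1.44], [-3.14, 3.14]. Speed limits (rad/s): [2.79, 2.79, 3.14, 3.14, 3.14, 3.14].

## Interface

Orientations are given as a unit quaternion [x, y, z, w].
In Python, from workcell import bot, viewer, order gives the robot as it stands. The module is installed in compiled form; this text tells all that it offers.
- The arm moves only by the tool send_rows, never from a script. Its argument "increments" is a list that holds one entry, the list of rows, each a list of 4 numbers: the shift along the tool's x, y, z in m, then the turn about the tool's z in degrees. A call has exactly 8 rows; each row shifts and turns the pose as measured when the row begins, along the tool's axes as they then stand; what a row does not reach is not made up. A row lasts 1/10 s, in which the tool goes at most 50 mm and 8.59 degrees, less where a joint would pass 70% of its speed; a pose out of reach is approached as far as the arm can. A call is refused whole if a number of a shift passes 0.05 or a number of a turn 8.59, either way. A call with a gripper value outside its range is refused whole. "hand" is the closure, from -1 (fully open) to 1 (shut), so that 0 is half open, set as the call begins (left out, the last holds). The fingers move at their own pace and stop on an object; the grip force is fixed at half the most. Time passes only in rows, so rows that do not move let the fingers close, or fill a call up. It gives the time, the measured TCP pose, the force and the opening at its end, in the units of the state.
- bot.get_obs(): the state, without advancing time (a new reading comes with each control period).
- viewer.camera(name): name is "scene" or "top" or "wrist"; returns a dict with "image" (400x640x3 uint8, red, green, blue), "range_z" (400x640 float32, m along the optical axis (not along the pixel's ray), 0 where there is no reading), "camera_matrix" (3x3 intrinsics, pixels), "dist" ([k1, k2, p1, p2, k3] as OpenCV has them; the pictures are not rectified), "eye" and "rotation" of the camera in the world. Camera axes: x right, y down, z forward; pixel columns grow to the right and rows downward; lengths in m; the calibration is good to about 2 mm. A picture is of the moment at which its call begins.
- order.job_done(): hands the job in, once; it reports no verdict.
The state is a dict: "clock": time; "joint_pos": joint angles; "joint_vel": joint speeds; "tau": joint torques, N m; "eef_pos": TCP position; "tool_rot": TCP orientation; "ft_force": force on the tool from outside, world axes, zero at the start; "ft_torque": the same for the moment, N m; "grip_width": finger opening in m.
Only numpy, scipy, OpenCV 4.12 (cv2) and the standard library are available. Lean on these libraries where they do the work, as an engineer would, in place of code of your own. Each camera call takes 0.05 s, during which the arm holds its last target.

## Working session

There is one attempt and no reset: what is moved stays moved. The work goes in short steps, Python scripts to look and compute and a tool call to move; the robot and the scene stay as the last step left them, time stands still between calls to the robot, and variables do not carry over. Pictures are saved under pics/ and viewed, and the job is handed in when it is done.

Besides the shell and the picture viewer there is one more tool, called after "Call:" by a JSON object that holds its "name" and its "arguments". send_rows: Moves the arm, as the interface text tells. Its arguments: {"type":"object","properties":{"increments":{"type":"array","items":{"type":"array","items":{"type":"array","items":{"type":"number"}}}},"hand":{"type":"number"}},"required":["increments"]}

```bash
mkdir -p pics; cat > h.py <<'E'
import numpy as np, cv2
from workcell import bot, viewer, order
def shot(n,f):
    c=viewer.camera(n); np.savez(f'pics/{f}.npz',**{k:np.asarray(v) for k,v in c.items()})
    cv2.imwrite(f'pics/{f}.png',c['image'][:,:,::-1]); return c
def load(f): return dict(np.load(f'pics/{f}.npz'))
def px(c,u,v,z=None):
    """world point: by depth, or by plane height z"""
    p=cv2.undistortPoints(np.array([[[u,v]]],float),c['camera_matrix'],c['dist'])[0,0]
    R=np.array(c['rotation']); 
    if R.shape!=(3,3):
        from scipy.spatial.transform import Rotation as Ro; R=Ro.from_quat(R).as_matrix()
    d=R@np.array([p[0],p[1],1]); e=np.array(c['eye'])
    if z is None:
        s=np.median([x for x in c['range_z'][int(v)-1:int(v)+2,int(u)-1:int(u)+2].ravel() if x>0])
    else: s=(z-e[2])/d[2]
    return e+s*d
E
python3 - <<'E'
from h import *
o=bot.get_obs(); print(o)
for n in ['scene','top','wrist']:
    c=shot(n,n+'0'); print(n,c['eye'],c['rotation'])
E
```

```text
{'clock': 0.0, 'joint_pos': array([-1.19503182e+00,  2.41403664e-01,  3.71220397e-03,  1.33521081e+00,
        1.37262726e-06,  1.57078833e+00]), 'joint_vel': array([-4.51405020e-04,  1.89102081e-03,  9.99019993e-05,  1.56268983e-03,
        2.26937618e-04, -3.95810958e-04]), 'tau': array([ 1.78674563e-03, -3.72321582e+01,  2.52405828e+01,  1.69725891e-02,
        1.67265148e-04, -1.53974787e-05]), 'eef_pos': array([ 0.18323694, -0.46446617,  0.20511309]), 'tool_rot': array([ 8.26737480e-01, -5.62586909e-01, -8.70140637e-04, -5.92962673e-04]), 'ft_force': array([-0.14142285, -0.53913226,  0.60306061]), 'ft_torque': array([ 0.06714349, -0.01912897,  0.0332178 ]), 'grip_width': 0.08548273410967963}
scene [ 1.3782767  -0.64703139  0.92389489] [ 0.79799022  0.41217311 -0.19750729 -0.39283051]
top [ 0.38845481 -0.0078948   1.20840412] [-0.69776626  0.71364488 -0.0389206   0.04814988]
wrist [ 0.2548908  -0.43677879  0.37350818] [ 0.81766832 -0.55570074 -0.08488637  0.12413507]
```

View pics/scene0.png

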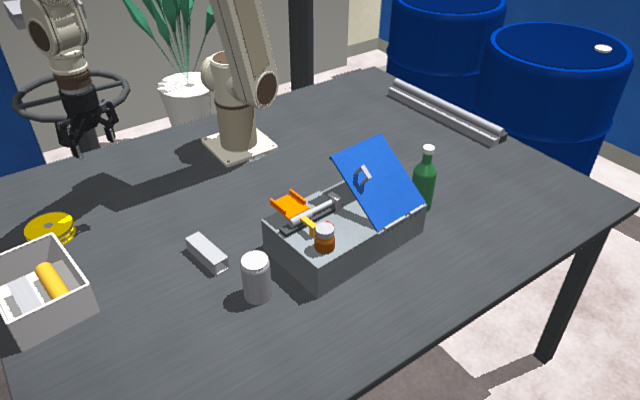

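View pics/top0.png

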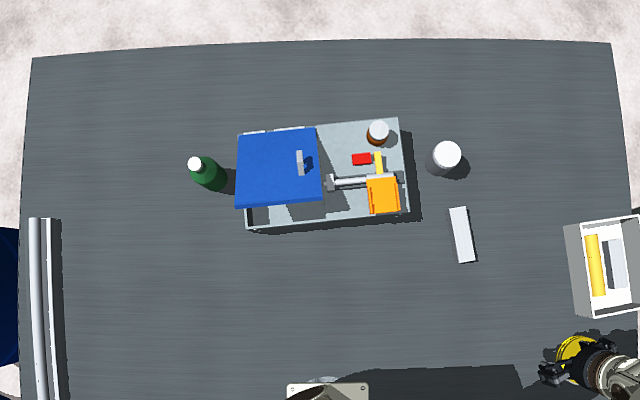

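View pics/wrist0.png

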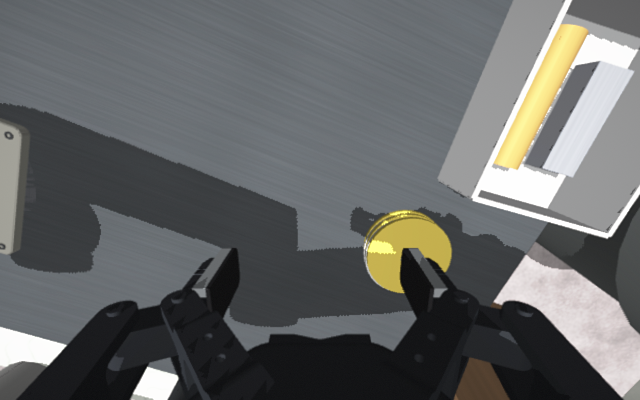

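The scene view shows the lid open about 40°, with the bolt and orange pad on the near right. In the top view the chest is around (245..410, 118..230), the bottle at (205,170), the can at (447,155), and the offcut at (462,235). I'll enlarge this area.

```bash
python3 - <<'E'
from h import *
c=load('top0'); i=c['image'][100:250,170:480,::-1]
cv2.imwrite('pics/top0c.png',cv2.resize(i,None,fx=2.55,fy=2.55,interpolation=cv2.INTER_CUBIC))
i=c['image'][105:235,310:430,::-1]
cv2.imwrite('pics/top0d.png',cv2.resize(i,None,fx=4.5,fy=4.5,interpolation=cv2.INTER_CUBIC))
E
```

```text
(no output)
```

View pics/top0c.png

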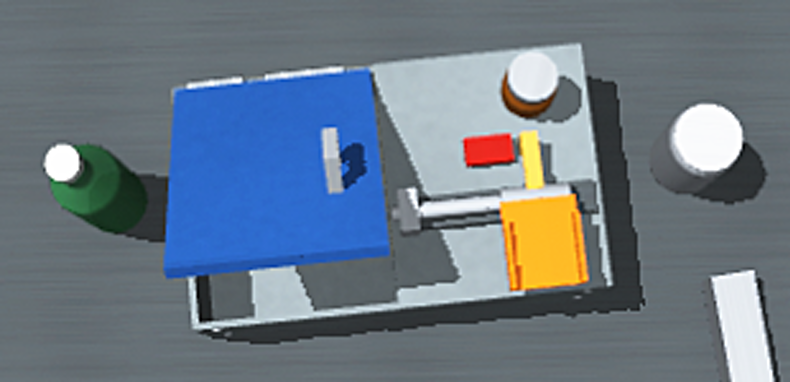

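View pics/top0d.png

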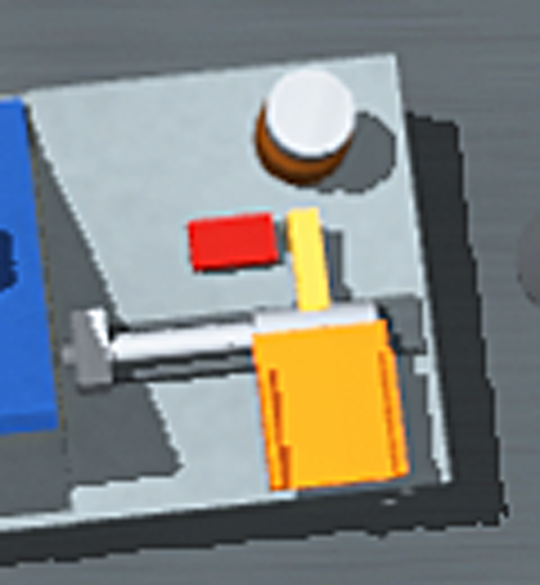

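```bash
python3 - <<'E'
from h import *
c=load('top0')
P={}
for n,u,v in [('fr',397.8,117.2),('nr',410,212.2),('nl',245.3,228.9),('fl',237.5,135.3)]:
    P[n]=px(c,u,v,.1); print(n,P[n])
for a,b in [('fr','nr'),('nr','nl'),('nl','fl'),('fr','fl'),('fr','nl'),('nr','fl')]: print(a,b,np.linalg.norm(P[a]-P[b]))
# fit
L={'fr':(.11,-.185),'nr':(-.11,-.185),'nl':(-.11,.185),'fl':(.11,.185)}
A=np.array([L[k] for k in L]);B=np.array([P[k][:2] for k in L])
ca,cb=A.mean(0),B.mean(0);H=(A-ca).T@(B-cb);U,S,V=np.linalg.svd(H);R=(U@V).T
t=cb-R@ca;print('t',t,'yaw',np.degrees(np.arctan2(R[1,0],R[0,0])));print('res',B-(A@R.T+t))
for n,u,v in [('pad',310+335/4.5,105+425/4.5),('padfar',310+325/4.5,105+345/4.5),('padnear',310+335/4.5,105+465/4.5),('bump',310+235/4.5,105+240/4.5),('deck',350,150),('jar',379,130),('lid1',240,205),('lid2',320,198),('lid3',315,130),('lid4',242,140),('can',447,152),('bottle',194,163),('off',462,235)]:
    p=px(c,u,v); print(n,p.round(4),(R.T@(p[:2]-t)).round(4))
E
```

```text
fr [ 0.70745052 -0.17667117  0.1       ]
nr [ 0.48850775 -0.19442865  0.1       ]
nl [0.45960596 0.17362812 0.1       ]
fl [0.67410871 0.19132493 0.1       ]
fr nr 0.21966170901117968
nr nl 0.36918978625802157
nl fl 0.21523151319353126
fr fl 0.3695034603830992
fr nl 0.4291113126922166
nr fl 0.4280812305626818
t [ 0.58241823 -0.00153669] yaw 4.792827643349741
res [[-4.04024827e-05  2.77956747e-05]
 [ 2.47555083e-04  6.51999949e-04]
 [ 2.26041760e-03  2.53808833e-06]
 [-2.46757021e-03 -6.82333712e-04]]
pad [ 0.5139 -0.1336  0.1393] [-0.0793 -0.1259]
padfar [ 0.5526 -0.1301  0.1402] [-0.0405 -0.1257]
padnear [ 0.4948 -0.133   0.1382] [-0.0983 -0.1237]
bump [ 0.6103 -0.0906  0.1134] [ 0.0204 -0.0911]
deck [ 0.6329 -0.0646  0.1   ] [ 0.045  -0.0671]
jar [ 0.6617 -0.1252  0.1624] [ 0.0687 -0.1298]
lid1 [0.4992 0.1633 0.2266] [-0.0691  0.1712]
lid2 [0.5097 0.0041 0.2247] [-0.072   0.0117]
lid3 [0.6796 0.0135 0.1068] [0.0981 0.0069]
lid4 [0.6595 0.1787 0.113 ] [0.0919 0.1731]
can [ 0.6202 -0.2815  0.1171] [ 0.0143 -0.2822]
bottle [0.5922 0.2648 0.2   ] [0.032  0.2646]
off [ 0.4369 -0.3266  0.0386] [-0.1721 -0.3117]
```

Chest fit: origin (0.5824, -0.0015), yaw 4.8°. The bump measures (0.0204, -0.091) and 113 mm high in the chest frame, against 0.020, -0.090 and 112 mm given. The pad floor reads 139 mm, as it should, and the lid is open about 35.6°.

```bash
cat >> h.py <<'E'
T=np.array([.5824,-.0015]);Y=np.radians(4.8)
RC=np.array([[np.cos(Y),-np.sin(Y)],[np.sin(Y),np.cos(Y)]])
def w(x,y): return RC@np.array([x,y])+T
def st():
    from scipy.spatial.transform import Rotation as Ro
    o=bot.get_obs(); M=Ro.from_quat(o['tool_rot']).as_matrix()
    yaw=np.degrees(np.arctan2(M[1,0],M[0,0])); p=o['eef_pos']
    c=RC.T@(p[:2]-T)
    print('t',round(o['clock'],2),'p',p.round(4),'chest',c.round(4),'tip z',round(p[2]-.011,4),'yaw',yaw.round(2),'z',M[:,2].round(3),'F',o['ft_force'].round(1),'w',round(o['grip_width'],4),'q',o['joint_pos'].round(2))
    return o,M,yaw,p
def plan(x,y,z,n=8,turn=0,mx=.045):
    o,M,yaw,p=st(); xy=w(x,y); d=np.array([*xy,z])-p
    print('dist',np.linalg.norm(d).round(4),'tool total',(M.T@d).round(4))
    s=d/n; 
    if np.linalg.norm(s)>mx: s*=mx/np.linalg.norm(s)
    for k in range(n):
        a=np.radians(yaw-turn*k); X=np.array([np.cos(a),np.sin(a),0]);Yv=np.array([np.sin(a),-np.cos(a),0])
        print([round(float(s@X),3),round(float(s@Yv),3),round(float(-s[2]),3),turn])
E
python3 - <<'E'
from h import *
plan(-.027,.129,.30,n=8,turn=-8.5)
E
```

```text
t 0.15 p [ 0.1833 -0.4646  0.2053] chest [-0.4364 -0.4281] tip z 0.1943 yaw -68.47 z [-0.001  0.001 -1.   ] F [ 0.  -0.  -0.4] w 0.0853 q [-1.19  0.24  0.    1.34  0.    1.57]
dist 0.6978 tool total [-0.4158 -0.5525 -0.094 ]
[-0.027, -0.036, -0.006, -8.5]
[-0.021, -0.039, -0.006, -8.5]
[-0.015, -0.042, -0.006, -8.5]
[-0.009, -0.044, -0.006, -8.5]
[-0.002, -0.045, -0.006, -8.5]
[0.004, -0.044, -0.006, -8.5]
[0.011, -0.043, -0.006, -8.5]
[0.017, -0.041, -0.006, -8.5]
```

Call:
{"name": "send_rows", "arguments": {"increments": [[[-0.027, -0.034, -0.012, -8.5], [-0.021, -0.038, -0.012, -8.5], [-0.015, -0.04, -0.012, -8.5], [-0.009, -0.042, -0.012, -8.5], [-0.002, -0.043, -0.012, -8.5], [0.004, -0.043, -0.012, -8.5], [0.011, -0.042, -0.012, -8.5], [0.017, -0.04, -0.012, -8.5]]], "hand": 1}}

```text
clock: 0.95
eef_pos: [0.3613, -0.1599, 0.3006]
tool_rot: [1.0, 0.003, -0.002, -0.004]
ft_force: [1.5, -1.3, -1.3]
grip_width: 0.0
```

```bash
python3 - <<'E'
from h import *
plan(-.027,.129,.29,n=8,turn=-1)
E
```

```text
t 0.95 p [ 0.3613 -0.1599  0.3006] chest [-0.2336 -0.1393] tip z 0.2896 yaw 0.34 z [-0.005  0.008 -1.   ] F [ 1.5 -1.3 -1.3] w 0.0 q [-0.42  0.01 -0.01  1.55  0.01  1.14]
dist 0.3388 tool total [ 0.1852 -0.2835  0.012 ]
[0.023, -0.035, 0.001, -1]
[0.024, -0.035, 0.001, -1]
[0.024, -0.035, 0.001, -1]
[0.025, -0.034, 0.001, -1]
[0.026, -0.034, 0.001, -1]
[0.026, -0.033, 0.001, -1]
[0.027, -0.033, 0.001, -1]
[0.027, -0.032, 0.001, -1]
```

Call:
{"name": "send_rows", "arguments": {"increments": [[[0.023, -0.036, 0.003, -2], [0.025, -0.036, 0.003, -2], [0.026, -0.035, 0.003, -1], [0.026, -0.035, 0.003, 0], [0.026, -0.035, 0.003, 0], [0.026, -0.035, 0.003, 0], [0.026, -0.035, 0.003, 0], [0.026, -0.035, 0.003, 0]]]}}

```text
clock: 1.75
eef_pos: [0.5478, 0.1516, 0.2789]
tool_rot: [0.999, 0.051, -0.0, -0.002]
ft_force: [0.3, -1.0, -0.4]
grip_width: 0.0001
```

```bash
python3 - <<'E'
from h import *
plan(-.027,.129,.25,n=4)
E
```

```text
t 1.75 p [0.5478 0.1516 0.2789] chest [-0.0217  0.1554] tip z 0.2679 yaw 5.83 z [-0.     0.005 -1.   ] F [ 0.3 -1.  -0.4] w 0.0001 q [0.27 0.37 0.37 1.57 0.   1.74]
dist 0.0396 tool total [-0.0058  0.0265  0.0288]
[-0.001, 0.007, 0.007, 0]
[-0.001, 0.007, 0.007, 0]
[-0.001, 0.007, 0.007, 0]
[-0.001, 0.007, 0.007, 0]
```

Call:
{"name": "send_rows", "arguments": {"increments": [[[-0.001, 0.007, 0.01, 1], [-0.001, 0.007, 0.01, 0], [-0.001, 0.007, 0.01, 0], [-0.001, 0.006, 0.01, 0], [0, 0, 0.01, 0], [0, 0, 0.01, 0], [0, 0, 0.01, 0], [0, 0, 0.01, 0]]]}}

```text
clock: 2.55
eef_pos: [0.5462, 0.1274, 0.19]
tool_rot: [0.999, 0.045, -0.003, -0.003]
ft_force: [-0.1, 0.6, 0.2]
grip_width: -0.0004
```

```bash
python3 - <<'E'
from h import *
plan(-.027,.129,.111,n=8)
shot('scene','scene1')
E
```

```text
t 2.55 p [0.5462 0.1274 0.19  ] chest [-0.0253  0.1315] tip z 0.179 yaw 5.18 z [-0.005  0.005 -1.   ] F [-0.1  0.6  0.2] w -0.0004 q [0.23 0.37 0.15 1.35 0.01 1.71]
dist 0.079 tool total [-0.0014  0.0029  0.0789]
[-0.0, 0.0, 0.01, 0]
[-0.0, 0.0, 0.01, 0]
[-0.0, 0.0, 0.01, 0]
[-0.0, 0.0, 0.01, 0]
[-0.0, 0.0, 0.01, 0]
[-0.0, 0.0, 0.01, 0]
[-0.0, 0.0, 0.01, 0]
[-0.0, 0.0, 0.01, 0]
```

View pics/scene1.png

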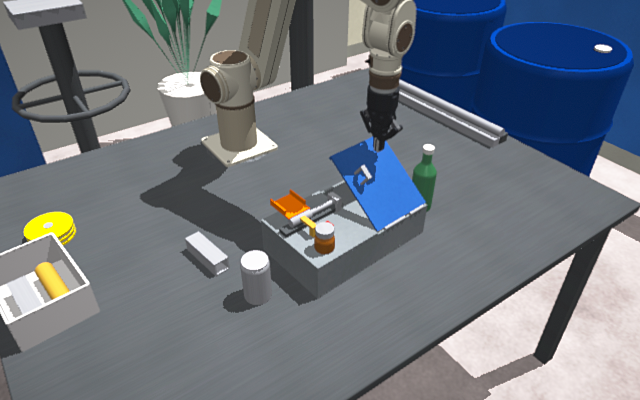

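The lid is already going down: its top corner moved from (380,137) to about (335,150). I'll continue pressing.

Call:
{"name": "send_rows", "arguments": {"increments": [[[0, 0, 0.01, 0], [0, 0, 0.01, 0], [0, 0, 0.01, 0], [0, 0, 0.01, 0], [0, 0, 0.01, 0], [0, 0, 0.01, 0], [0, 0, 0.01, 0], [0, 0, 0.005, 0]]]}}

```text
clock: 3.4
eef_pos: [0.5452, 0.1285, 0.109]
tool_rot: [0.999, 0.046, -0.002, -0.003]
ft_force: [-1.4, -0.9, 3.4]
grip_width: -0.0002
```

```bash
python3 - <<'E'
from h import *
plan(-.027,.129,.111,n=8)
E
```

```text
t 3.4 p [0.5452 0.1285 0.109 ] chest [-0.0262  0.1327] tip z 0.098 yaw 5.25 z [-0.005  0.006 -1.   ] F [-1.4 -0.9  3.4] w -0.0002 q [0.23 0.42 0.   1.16 0.01 1.71]
dist 0.0043 tool total [-0.0009  0.0037 -0.002 ]
[-0.0, 0.0, -0.0, 0]
[-0.0, 0.0, -0.0, 0]
[-0.0, 0.0, -0.0, 0]
[-0.0, 0.0, -0.0, 0]
[-0.0, 0.0, -0.0, 0]
[-0.0, 0.0, -0.0, 0]
[-0.0, 0.0, -0.0, 0]
[-0.0, 0.0, -0.0, 0]
```

Call:
{"name": "send_rows", "arguments": {"increments": [[[0, 0, 0.002, 0], [0, 0, 0.002, 0], [0, 0, 0.002, 0], [0, 0, 0.002, 0], [0, 0, 0.002, 0], [0, 0, 0, 0], [0, 0, 0, 0], [0, 0, 0, 0]]]}}

```text
clock: 4.2
eef_pos: [0.5448, 0.1285, 0.0969]
tool_rot: [0.999, 0.046, -0.003, -0.003]
ft_force: [-0.5, 0.5, 1.4]
grip_width: 0.0002
```

```bash
python3 - <<'E'
from h import *
st()
E
```

```text
t 4.2 p [0.5448 0.1285 0.0969] chest [-0.0266  0.1327] tip z 0.0859 yaw 5.25 z [-0.007  0.005 -1.   ] F [-0.5  0.5  1.4] w 0.0002 q [ 0.23  0.43 -0.02  1.13  0.01  1.71]
```

```bash
python3 - <<'E'
from h import *
c=shot('scene','scene2')
cv2.imwrite('pics/scene2c.png',cv2.resize(c['image'][100:300,230:470,::-1],None,fx=3,fy=3,interpolation=cv2.INTER_CUBIC))
E
```

```text
(no output)
```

View pics/scene2c.png

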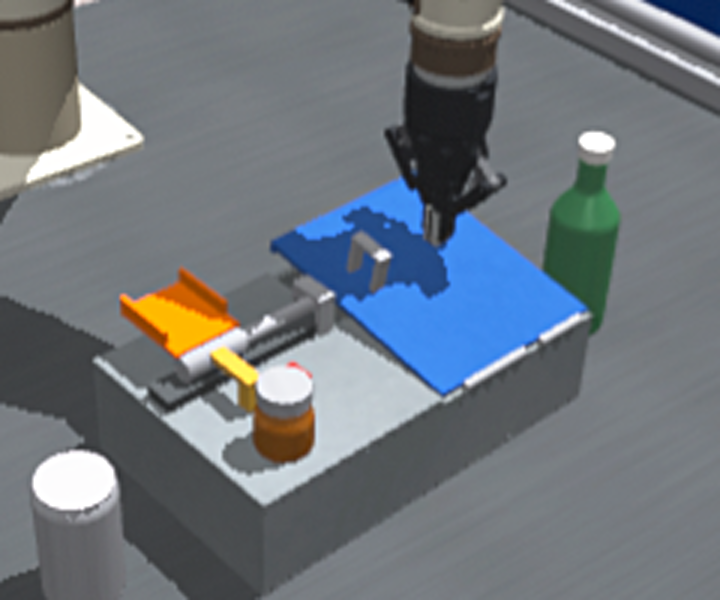

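```bash
python3 - <<'E'
from h import *
c=load('scene2')
for n,cx,cy in [('nearright',285,247),('near',380,195),('right',350,305),('mid',400,330),('mid2',520,300),('deck',300,470),('tip',437,238),('tip',430,215)]:
    p=px(c,230+cx/3,100+cy/3); print(n,p.round(4),(RC.T@(p[:2]-T)).round(4))
st()
E
```

```text
nearright [0.4876 0.0038 0.1296] [-0.0941  0.0132]
near [0.474  0.1204 0.132 ] [-0.0978  0.1305]
right [0.5725 0.0106 0.1165] [-0.0089  0.0129]
mid [0.6173 0.0291 0.1104] [0.0373 0.0276]
mid2 [0.6386 0.1454 0.104 ] [0.0683 0.1417]
deck [ 0.6934 -0.1298  0.097 ] [ 0.0999 -0.1371]
tip [0.5552 0.1198 0.1315] [-0.0169  0.1231]
tip [0.5495 0.1145 0.1548] [-0.0231  0.1184]
t 4.25 p [0.5449 0.1284 0.0969] chest [-0.0265  0.1326] tip z 0.0859 yaw 5.24 z [-0.007  0.005 -1.   ] F [-0.5 -0.6  0.8] w -0.0001 q [ 0.23  0.43 -0.02  1.13  0.01  1.71]
```

The lid is still about 0.14 rad open, yet the reported tip height is well below the lid surface. I'll check where the fingertips really are.

```bash
python3 - <<'E'
from h import *
c=load('scene2')
cv2.imwrite('pics/s2tip.png',cv2.resize(c['image'][120:200,340:420,::-1],None,fx=7,fy=7,interpolation=cv2.INTER_CUBIC))
for v in range(164,186,2):
    for u in (373,375,377):
        p=px(c,u,v); print(u,v,p.round(3),end=' ')
    print()
c=load('scene0')
cv2.imwrite('pics/s0tip.png',cv2.resize(c['image'][80:170,40:140,::-1],None,fx=6,fy=6,interpolation=cv2.INTER_CUBIC))
c=shot('wrist','wrist2')
E
```

```text
373 164 [0.544 0.116 0.175] 375 164 [0.552 0.116 0.18 ] 377 164 [0.563 0.112 0.187] 
373 166 [0.544 0.116 0.169] 375 166 [0.552 0.116 0.174] 377 166 [0.56  0.116 0.178] 
373 168 [0.545 0.116 0.164] 375 168 [0.553 0.116 0.168] 377 168 [0.56  0.116 0.172] 
373 170 [0.547 0.115 0.158] 375 170 [0.555 0.115 0.163] 377 170 [0.56  0.117 0.165] 
373 172 [0.548 0.115 0.152] 375 172 [0.553 0.118 0.154] 377 172 [0.558 0.12  0.157] 
373 174 [0.549 0.115 0.147] 375 174 [0.554 0.117 0.149] 377 174 [0.558 0.12  0.15 ] 
373 176 [0.549 0.115 0.14 ] 375 176 [0.553 0.118 0.142] 377 176 [0.559 0.12  0.144] 
373 178 [0.548 0.116 0.133] 375 178 [0.553 0.119 0.135] 377 178 [0.558 0.122 0.137] 
373 180 [0.548 0.117 0.126] 375 180 [0.554 0.119 0.129] 377 180 [0.558 0.122 0.13 ] 
373 182 [0.55  0.116 0.121] 375 182 [0.553 0.12  0.121] 377 182 [0.555 0.125 0.12 ] 
373 184 [0.553 0.113 0.118] 375 184 [0.557 0.117 0.118] 377 184 [0.561 0.121 0.119]
```

View pics/s2tip.png

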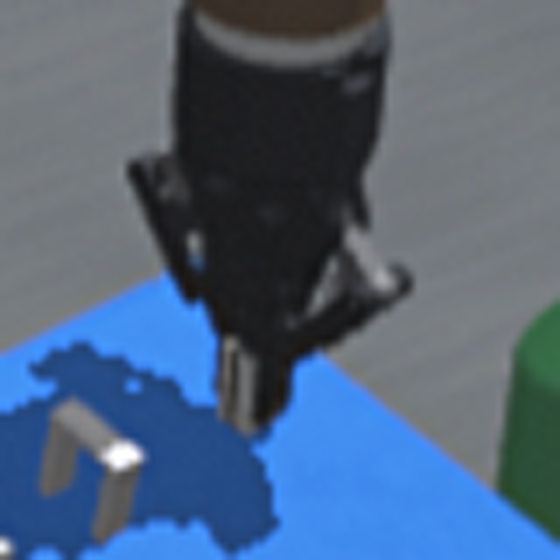

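View pics/s0tip.png

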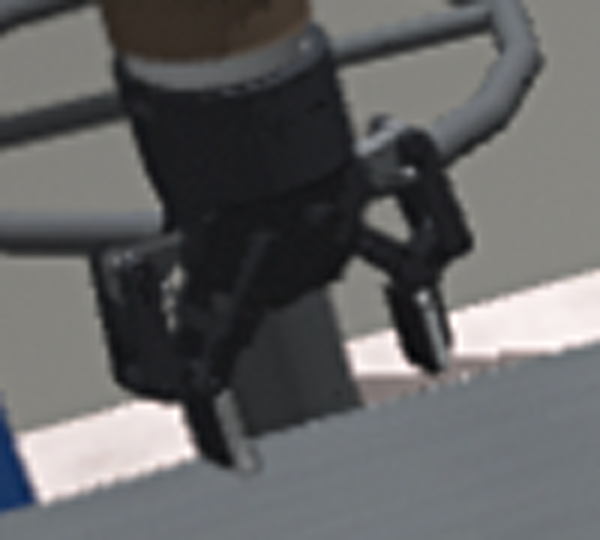

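View pics/wrist2.png

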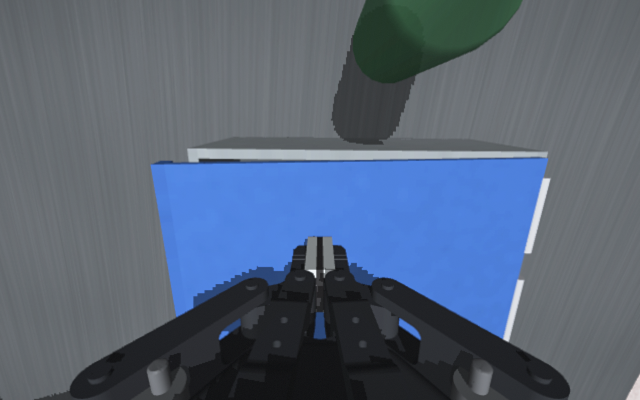

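```bash
python3 - <<'E'
from h import *
c=load('scene0')
for u,v in [(79,156),(80,157),(111,140),(112,141)]:
    print(u,v,px(c,u,v).round(4))
c=load('scene1')
for v in range(130,156,3): print(v,px(c,377,v).round(3),px(c,379,v).round(3))
c=load('wrist2');print(c['eye'],load('wrist0')['eye'])
for v in (240,245,250,260,268): print(v,px(c,311,v).round(4),px(c,328,v).round(4))
for u,v in [(170,200),(250,200),(500,200),(300,145),(520,160),(250,170)]: 
    p=px(c,u,v); print(u,v,p.round(4),(RC.T@(p[:2]-T)).round(4))
E
```

```text
79 156 [ 0.2094 -0.5082  0.2521]
80 157 [ 0.2088 -0.5067  0.2484]
111 140 [ 0.1743 -0.4234  0.2492]
112 141 [ 0.1731 -0.4216  0.2451]
130 [0.556 0.109 0.284] [0.562 0.11  0.287]
133 [0.553 0.113 0.273] [0.56  0.113 0.277]
136 [0.553 0.114 0.264] [0.559 0.114 0.267]
139 [0.556 0.112 0.257] [0.561 0.114 0.259]
142 [0.552 0.117 0.245] [0.555 0.12  0.246]
145 [0.553 0.116 0.237] [0.558 0.118 0.239]
148 [0.553 0.117 0.228] [0.558 0.119 0.23 ]
151 [0.554 0.117 0.22 ] [0.555 0.123 0.219]
154 [0.542 0.129 0.2  ] [0.543 0.135 0.198]
[0.53984415 0.20343325 0.26563861] [ 0.2548908  -0.43677879  0.37350818]
240 [0.5406 0.1389 0.1316] [0.5496 0.1397 0.1315]
245 [0.5408 0.139  0.1376] [0.5495 0.1395 0.1369]
250 [0.541  0.1389 0.1426] [0.5493 0.1396 0.1425]
260 [0.5413 0.1387 0.152 ] [0.5491 0.1397 0.1525]
268 [0.5416 0.1385 0.1586] [0.5489 0.1396 0.1592]
170 200 [0.4684 0.155  0.1333] [-0.1005  0.1655]
250 200 [0.5069 0.1569 0.1277] [-0.062   0.1642]
500 200 [0.6522 0.1635 0.1048] [0.0834 0.1586]
300 145 [0.5271 0.181  0.0685] [-0.0398  0.1865]
520 160 [0.6574 0.1881 0.1037] [0.0906 0.1827]
250 170 [0.5065 0.1728 0.1274] [-0.061   0.1801]
```

The images and the state disagree. Three views (start, mid-press and now) put the shut fingertips about 24 mm above the reported TCP height, not 11 mm below it; x and y agree. The lid contact fits the images, so I take tip z = reported z + 0.024. Shut should then read about z ≈ 0.076.

Call:
{"name": "send_rows", "arguments": {"increments": [[[0, 0, 0.005, 0], [0, 0, 0.005, 0], [0, 0, 0.004, 0], [0, 0, 0.003, 0], [0, 0, 0.002, 0], [0, 0, 0.002, 0], [0, 0, 0.001, 0], [0, 0, 0, 0]]]}}

```text
clock: 5.1
eef_pos: [0.5449, 0.1286, 0.075]
tool_rot: [0.999, 0.046, -0.002, -0.003]
ft_force: [-0.1, 0.3, 0.1]
grip_width: -0.0002
```

```bash
python3 - <<'E'
from h import *
st()
c=shot('wrist','wrist3')
for u,v in [(170,200),(250,200),(500,200),(520,160),(250,170)]: 
    p=px(c,u,v); print(u,v,p.round(4),(RC.T@(p[:2]-T)).round(4))
E
```

```text
t 5.1 p [0.5449 0.1286 0.075 ] chest [-0.0265  0.1328] tip z 0.064 yaw 5.25 z [-0.005  0.005 -1.   ] F [-0.1  0.3  0.1] w -0.0002 q [ 0.23  0.45 -0.05  1.08  0.01  1.71]
170 200 [0.4624 0.1511 0.1002] [-0.1068  0.1621]
250 200 [0.5057 0.1553 0.1005] [-0.0633  0.1627]
500 200 [0.6399 0.168  0.1005] [0.0715 0.1641]
520 160 [0.6484 0.1894 0.0944] [0.0817 0.1847]
250 170 [0.5053 0.1718 0.1002] [-0.0623  0.1791]
```

The lid reads 100 mm everywhere. I'll press a little more and watch for a force rise.

Call:
{"name": "send_rows", "arguments": {"increments": [[[0, 0, 0.002, 0], [0, 0, 0.002, 0], [0, 0, 0, 0], [0, 0, 0, 0], [0, 0, 0, 0], [0, 0, 0, 0], [0, 0, 0, 0], [0, 0, 0, 0]]]}}

```text
clock: 5.95
eef_pos: [0.5459, 0.1287, 0.0748]
tool_rot: [0.999, 0.046, -0.001, -0.003]
ft_force: [-0.9, 1.0, 3.2]
grip_width: 0.0001
```

```bash
python3 - <<'E'
from h import *
st()
E
```

```text
t 5.95 p [0.5459 0.1287 0.0748] chest [-0.0255  0.1328] tip z 0.0638 yaw 5.24 z [-0.001  0.006 -1.   ] F [-0.9  1.   3.2] w 0.0001 q [ 0.23  0.45 -0.05  1.07  0.01  1.71]
```

The lid is firmly shut: the downward step stopped at z = 0.0748, which puts the tip offset at +0.025. Next I lift, go over the pad, and look.

Call:
{"name": "send_rows", "arguments": {"increments": [[[0, 0, -0.04, 0], [0, 0, -0.045, 0], [-0.008, 0.03, -0.03, 0], [-0.011, 0.035, 0, 0], [-0.011, 0.035, 0, 0], [-0.011, 0.035, 0, 0], [-0.011, 0.035, 0, 0], [-0.011, 0.035, 0, 0]]]}}

```text
clock: 6.75
eef_pos: [0.5028, -0.0847, 0.1889]
tool_rot: [0.999, 0.051, -0.002, -0.002]
ft_force: [-0.3, -0.5, 0.1]
grip_width: -0.0002
```

```bash
python3 - <<'E'
from h import *
plan(-.092,-.116,.16)
c=shot('top','top1')
cv2.imwrite('pics/top1c.png',cv2.resize(c['image'][100:250,170:480,::-1],None,fx=2.55,fy=2.55,interpolation=cv2.INTER_CUBIC))
E
```

```text
t 6.75 p [ 0.5028 -0.0847  0.1889] chest [-0.0863 -0.0762] tip z 0.1779 yaw 5.87 z [-0.004  0.004 -1.   ] F [-0.3 -0.5  0.1] w -0.0002 q [-0.17  0.27  0.    1.3   0.    1.3 ]
dist 0.0495 tool total [-0.0064  0.0398  0.0287]
[-0.001, 0.005, 0.004, 0]
[-0.001, 0.005, 0.004, 0]
[-0.001, 0.005, 0.004, 0]
[-0.001, 0.005, 0.004, 0]
[-0.001, 0.005, 0.004, 0]
[-0.001, 0.005, 0.004, 0]
[-0.001, 0.005, 0.004, 0]
[-0.001, 0.005, 0.004, 0]
```

View pics/top1c.png

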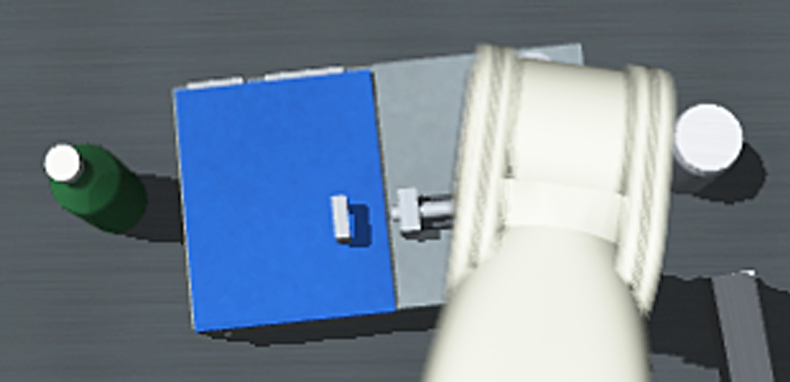

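In the top view the lid is flush, with its loop at crop (341,220) in line with the rod end at (400,213).

Call:
{"name": "send_rows", "arguments": {"increments": [[[-0.001, 0.01, 0.004, 1], [-0.001, 0.01, 0.005, 0], [-0.001, 0.01, 0.005, 0], [-0.001, 0.008, 0.005, 0], [-0.001, 0.002, 0.008, 0], [0, 0, 0.008, 0], [0, 0, 0.008, 0], [0, 0, 0, 0]]]}}

```text
clock: 7.6
eef_pos: [0.4989, -0.1318, 0.1391]
tool_rot: [0.999, 0.039, -0.005, -0.001]
ft_force: [-0.1, -1.0, 0.6]
grip_width: -0.0
```

```bash
python3 - <<'E'
from h import *
plan(-.092,-.116,.114)
c=shot('wrist','wrist4')
c=shot('scene','scene4')
cv2.imwrite('pics/scene4c.png',cv2.resize(c['image'][100:300,230:470,::-1],None,fx=3,fy=3,interpolation=cv2.INTER_CUBIC))
E
```

```text
t 7.6 p [ 0.4989 -0.1318  0.1391] chest [-0.0941 -0.1229] tip z 0.1281 yaw 4.53 z [-0.009  0.002 -1.   ] F [-0.1 -1.   0.6] w -0.0 q [-0.26  0.32 -0.07  1.19 -0.    1.23]
dist 0.0261 tool total [ 0.0023 -0.0068  0.0251]
[0.0, -0.001, 0.003, 0]
[0.0, -0.001, 0.003, 0]
[0.0, -0.001, 0.003, 0]
[0.0, -0.001, 0.003, 0]
[0.0, -0.001, 0.003, 0]
[0.0, -0.001, 0.003, 0]
[0.0, -0.001, 0.003, 0]
[0.0, -0.001, 0.003, 0]
```

View pics/wrist4.png

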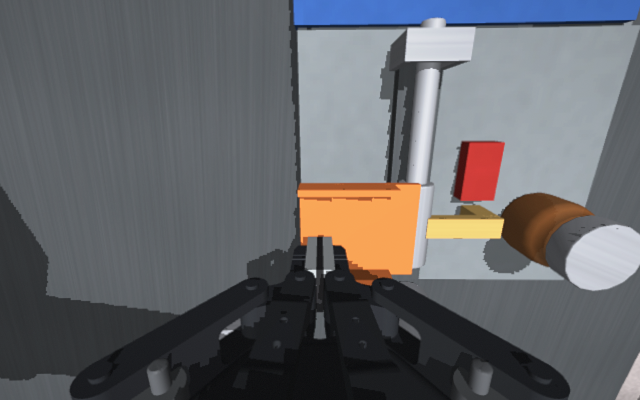

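View pics/scene4c.png

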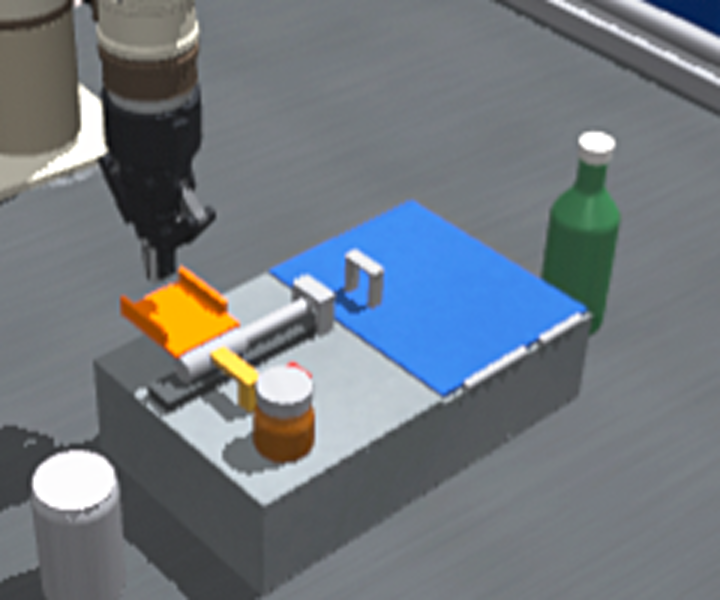

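The tip is over the channel, about 25 mm above the floor. The wrist view shows the pad at (300–420, 185–275). Going down and pressing.

Call:
{"name": "send_rows", "arguments": {"increments": [[[0.001, -0.002, 0.005, 0], [0.001, -0.002, 0.005, 0], [0.001, -0.002, 0.005, 0], [0.001, -0.001, 0.005, 0], [0, 0, 0.005, 0], [0, 0, 0.005, 0], [0, 0, 0.004, 0], [0, 0, 0.003, 0]]]}}

```text
clock: 8.5
eef_pos: [0.5031, -0.1238, 0.103]
tool_rot: [0.999, 0.04, -0.003, -0.0]
ft_force: [-2.0, 1.3, 5.5]
grip_width: -0.0001
```

```bash
python3 - <<'E'
from h import *
st()
c=shot('scene','scene5')
cv2.imwrite('pics/scene5c.png',cv2.resize(c['image'][150:250,250:350,::-1],None,fx=6,fy=6,interpolation=cv2.INTER_CUBIC))
E
```

```text
t 8.5 p [ 0.5031 -0.1238  0.103 ] chest [-0.0892 -0.1153] tip z 0.092 yaw 4.58 z [-0.006 -0.    -1.   ] F [-2.   1.3  5.5] w -0.0001 q [-0.24  0.35 -0.12  1.1  -0.    1.25]
```

View pics/scene5c.png

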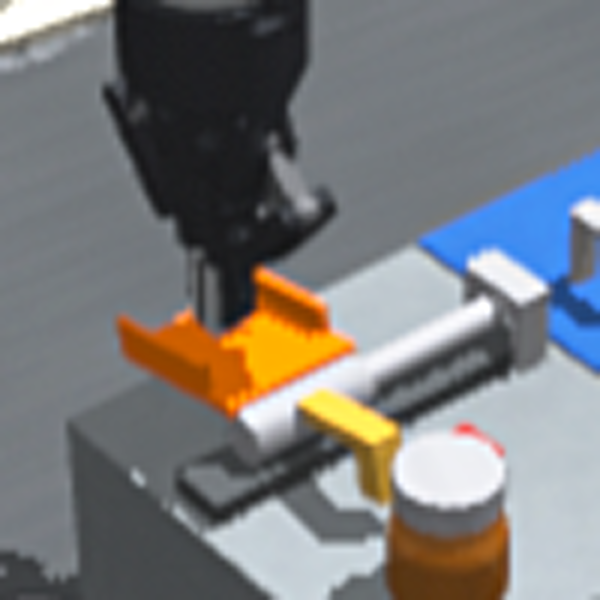

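The pad is tipped by about 0.24 rad and the tooth has risen. I'll press a little deeper, then start the slide.

Call:
{"name": "send_rows", "arguments": {"increments": [[[0, 0, 0.003, 0], [0, 0, 0.003, 0], [0, 0, 0.002, 0], [0, -0.004, 0.002, 0], [0, -0.005, 0.002, 0], [0, -0.005, 0.002, 0], [0, -0.005, 0.002, 0], [0, -0.004, 0.002, 0]]]}}

```text
clock: 9.35
eef_pos: [0.5021, -0.1073, 0.0941]
tool_rot: [0.999, 0.037, 0.001, 0.007]
ft_force: [-6.2, -1.9, 14.4]
grip_width: 0.0
```

```bash
python3 - <<'E'
from h import *
st()
c=shot('scene','scene6')
cv2.imwrite('pics/scene6c.png',cv2.resize(c['image'][150:250,250:350,::-1],None,fx=6,fy=6,interpolation=cv2.INTER_CUBIC))
E
```

```text
t 9.35 p [ 0.5021 -0.1073  0.0941] chest [-0.0888 -0.0987] tip z 0.0831 yaw 4.22 z [ 0.003 -0.013 -1.   ] F [-6.2 -1.9 14.4] w 0.0 q [-0.2   0.34 -0.16  1.06 -0.01  1.29]
```

View pics/scene6c.png

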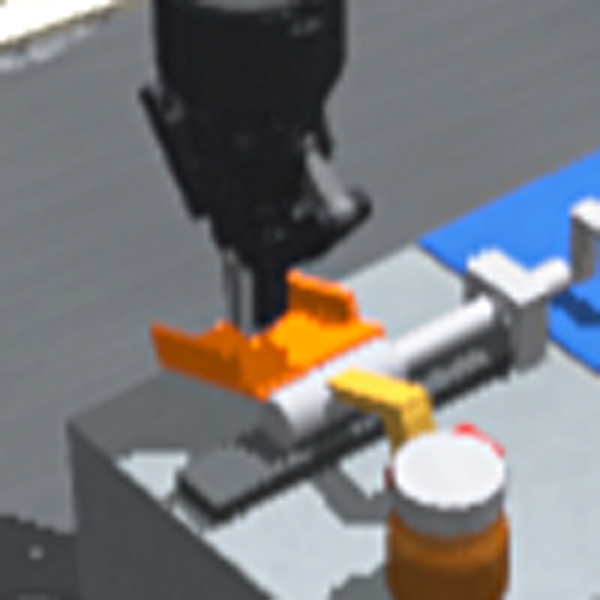

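The key is at its stop at 14 N and the bolt is already travelling with the fingers. Continuing the slide with lighter downward bias.

Call:
{"name": "send_rows", "arguments": {"increments": [[[0, -0.006, 0.001, 0], [0, -0.006, 0.001, 0], [0, -0.006, 0.001, 0], [0, -0.006, 0.001, 0], [0, -0.006, 0.001, 0], [0, -0.006, 0.001, 0], [0, -0.006, 0.001, 0], [0, -0.005, 0.001, 0]]]}}

```text
clock: 10.2
eef_pos: [0.499, -0.0684, 0.0944]
tool_rot: [0.999, 0.033, 0.005, 0.016]
ft_force: [-3.5, -2.7, 8.8]
grip_width: 0.0001
```

```bash
python3 - <<'E'
from h import *
st()
c=shot('scene','scene7')
cv2.imwrite('pics/scene7c.png',cv2.resize(c['image'][150:250,260:380,::-1],None,fx=6,fy=6,interpolation=cv2.INTER_CUBIC))
E
```

```text
t 10.2 p [ 0.499  -0.0684  0.0944] chest [-0.0887 -0.0597] tip z 0.0834 yaw 3.76 z [ 0.011 -0.032 -0.999] F [-3.5 -2.7  8.8] w 0.0001 q [-0.12  0.31 -0.2   1.04 -0.03  1.39]
```

View pics/scene7c.png

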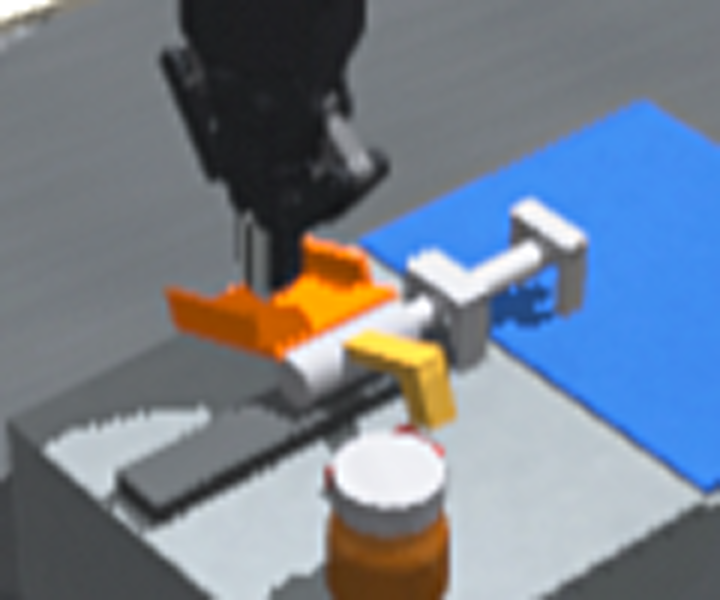

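The tooth is over the bump and the rod is reaching the loop at crop (545,245). Continuing to the end stop.

Call:
{"name": "send_rows", "arguments": {"increments": [[[0, -0.005, 0.001, 0], [0, -0.005, 0.001, 0], [0, -0.005, 0.001, 0], [0, -0.005, 0.001, 0], [0, -0.004, 0.001, 0], [0, -0.004, 0.001, 0], [0, -0.004, 0.001, 0], [0, -0.004, 0.001, 0]]]}}

```text
clock: 11.05
eef_pos: [0.4981, -0.0491, 0.0947]
tool_rot: [0.999, 0.026, 0.009, 0.035]
ft_force: [-3.9, -8.5, 8.8]
grip_width: 0.0005
```

```bash
python3 - <<'E'
from h import *
st()
c=shot('scene','scene8')
cv2.imwrite('pics/scene8c.png',cv2.resize(c['image'][150:250,260:380,::-1],None,fx=6,fy=6,interpolation=cv2.INTER_CUBIC))
E
```

```text
t 11.05 p [ 0.4981 -0.0491  0.0947] chest [-0.088  -0.0403] tip z 0.0837 yaw 3.06 z [ 0.02  -0.069 -0.997] F [-3.9 -8.5  8.8] w 0.0005 q [-0.05  0.3  -0.22  1.03 -0.07  1.46]
```

View pics/scene8c.png

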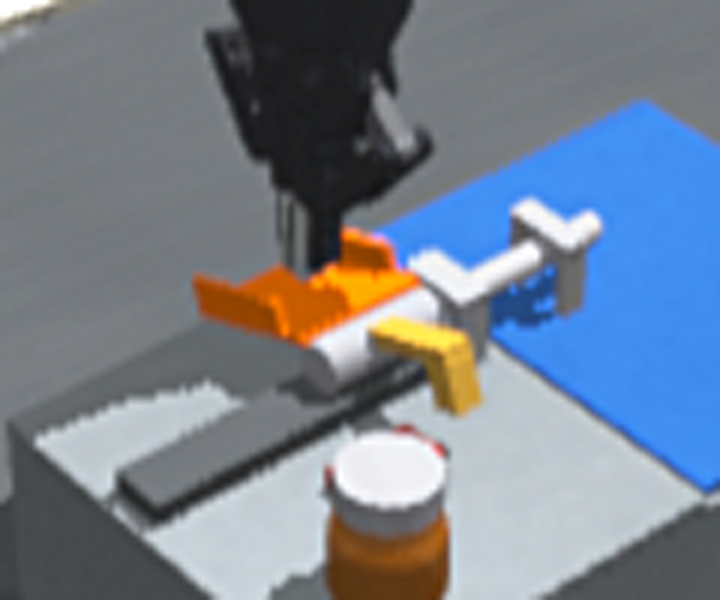

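```bash
python3 - <<'E'
from h import *
c=load('scene8'); a=load('scene4')
def g(c,u,v): p=px(c,u,v); return (RC.T@(p[:2]-T)).round(4),p[2].round(4)
# brass arm pixels: color segmentation, chest coords
from scipy.spatial.transform import Rotation as Ro
for n in (a,c):
    im=n['image'].astype(int); m=(im[...,0]>150)&(im[...,1]>110)&(im[...,2]<90)&(abs(im[...,0]-im[...,1])<70)
    m[:150]=0;m[250:]=0;m[:,:260]=0;m[:,380:]=0
    v,u=np.nonzero(m)
    P=np.array([np.r_[g(n,x,y)[0],g(n,x,y)[1]] for x,y in zip(u,v)])
    P=P[(P[:,0]>-.02)&(P[:,0]<.05)]
    print(len(P),P.min(0),np.median(P,0),P.max(0), np.percentile(P[:,1],[5,50,95]))
E
```

```text
35 [-0.0176 -0.13    0.101 ] [ 0.0016 -0.1279  0.1317] [ 0.0286 -0.09    0.1332] [-0.12959 -0.1279  -0.09744]
92 [-0.0198 -0.0606  0.1164] [ 0.02185 -0.0546   0.14185] [ 0.0313 -0.0184  0.1505] [-0.05959  -0.0546   -0.046565]
```

Travel is about 0.070 by the brass arm (chest y from about −0.126 to −0.0546). I'll push a bit harder to confirm the end stop.

Call:
{"name": "send_rows", "arguments": {"increments": [[[0, -0.008, 0.001, 0], [0, -0.008, 0.001, 0], [0, -0.008, 0.001, 0], [0, -0.008, 0.001, 0], [0, 0, 0.001, 0], [0, 0, 0.001, 0], [0, 0, 0.001, 0], [0, 0, 0.001, 0]]]}}

```text
clock: 11.9
eef_pos: [0.4983, -0.0509, 0.0955]
tool_rot: [0.997, 0.014, 0.014, 0.069]
ft_force: [-4.5, 2.0, 8.9]
grip_width: 0.0004
```

```bash
python3 - <<'E'
from h import *
o,M,yaw,p=st(); print('tip',RC.T@((p-.0252*M[:,2])[:2]-T))
c=shot('scene','scene9')
cv2.imwrite('pics/scene9c.png',cv2.resize(c['image'][150:250,260:380,::-1],None,fx=6,fy=6,interpolation=cv2.INTER_CUBIC))
E
```

```text
t 11.9 p [ 0.4983 -0.0509  0.0955] chest [-0.0879 -0.0422] tip z 0.0845 yaw 1.7 z [ 0.029 -0.138 -0.99 ] F [-4.5  2.   8.9] w 0.0004 q [-0.01  0.29 -0.23  1.01 -0.14  1.53]
tip [-0.08837374 -0.0387188 ]
```

View pics/scene9c.png

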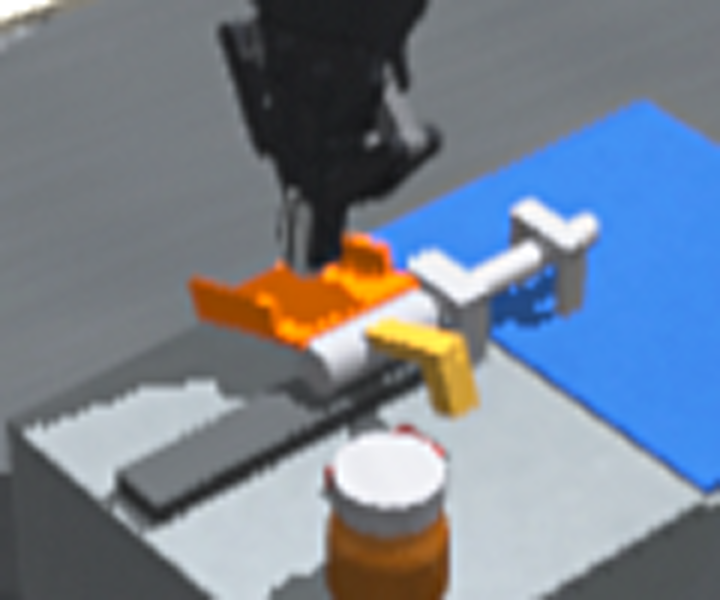

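The tip stopped advancing (−0.0387 against −0.0386), so this is the end stop. The tool leaned and relaxed, letting the bolt back slightly. I'll push home again and let the pad rise slowly while still pushing.

Call:
{"name": "send_rows", "arguments": {"increments": [[[0, -0.006, 0.001, 0], [0, -0.006, 0.001, 0], [0, -0.006, 0, 0], [0, -0.005, -0.003, 0], [0, -0.004, -0.003, 0], [0, -0.004, -0.003, 0], [0, -0.003, -0.004, 0], [0, -0.003, -0.004, 0]]]}}

```text
clock: 12.75
eef_pos: [0.5033, -0.0509, 0.1173]
tool_rot: [0.993, -0.001, 0.023, 0.112]
ft_force: [3.3, -10.8, 2.5]
grip_width: 0.0001
```

```bash
python3 - <<'E'
from h import *
o,M,yaw,p=st(); q=p-.0252*M[:,2];print('tip',RC.T@(q[:2]-T),q[2])
c=shot('scene','scene10')
cv2.imwrite('pics/scene10c.png',cv2.resize(c['image'][150:250,260:380,::-1],None,fx=6,fy=6,interpolation=cv2.INTER_CUBIC))
E
```

```text
t 12.75 p [ 0.5033 -0.0509  0.1173] chest [-0.0829 -0.0426] tip z 0.1063 yaw 0.16 z [ 0.045 -0.222 -0.974] F [  3.3 -10.8   2.5] w 0.0001 q [ 0.05  0.28 -0.21  1.05 -0.23  1.61]
tip [-0.08359452 -0.03689784] 0.14184219180479343
```

View pics/scene10c.png

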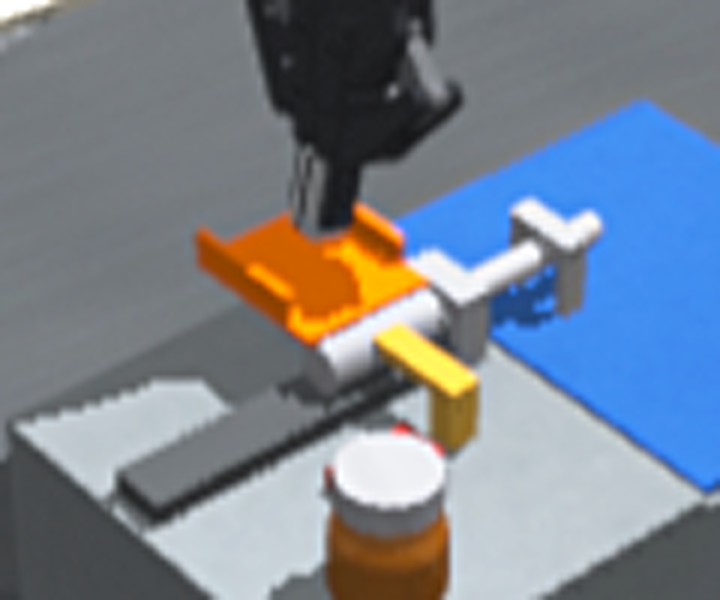

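The pad is level, the tooth is down beyond the bump, and the rod is through the loop. Retreating upward off the rim.

Call:
{"name": "send_rows", "arguments": {"increments": [[[0, 0.004, -0.004, 0], [0, 0.005, -0.008, 0], [0, 0.005, -0.015, 0], [0, 0.006, -0.02, 0], [0, 0.007, -0.03, 0], [-0.01, 0.007, -0.03, 0], [-0.03, 0.007, -0.03, 0], [-0.04, 0.005, -0.02, 0]]]}}

```text
clock: 13.6
eef_pos: [0.4159, -0.0611, 0.2807]
tool_rot: [0.994, -0.001, 0.021, 0.109]
ft_force: [-1.2, 0.3, 0.4]
grip_width: -0.0001
```

```bash
python3 - <<'E'
from h import *
st()
E
```

```text
t 13.6 p [ 0.4159 -0.0611  0.2807] chest [-0.1709 -0.0454] tip z 0.2697 yaw 0.14 z [ 0.041 -0.217 -0.975] F [-1.2  0.3  0.4] w -0.0001 q [ 0.03  0.02 -0.08  1.43 -0.22  1.59]
```

Call:
{"name": "send_rows", "arguments": {"increments": [[[-0.01, 0.04, -0.005, 0], [-0.01, 0.04, 0, 0], [-0.01, 0.04, 0, 0], [-0.01, 0.04, 0, 0], [-0.01, 0.04, 0, 0], [-0.01, 0.04, 0, 0], [0, 0.03, 0, 0], [0, 0, 0, 0]]]}}

```text
clock: 14.4
eef_pos: [0.3507, -0.3297, 0.3516]
tool_rot: [0.994, 0.003, 0.029, 0.109]
ft_force: [0.1, -0.1, 0.1]
grip_width: 0.0
```

```bash
python3 - <<'E'
from h import *
st()
c=shot('top','top2')
cv2.imwrite('pics/top2c.png',cv2.resize(c['image'][100:250,170:480,::-1],None,fx=2.55,fy=2.55,interpolation=cv2.INTER_CUBIC))
c2=shot('scene','scene11')
cv2.imwrite('pics/scene11c.png',cv2.resize(c2['image'][150:250,260:380,::-1],None,fx=6,fy=6,interpolation=cv2.INTER_CUBIC))
def g(c,n,u,v): p=px(c,u,v); print(n,(RC.T@(p[:2]-T)).round(4),p[2].round(4))
for f in ('top0','top2'):
    d=load(f); im=d['image'].astype(int); print(f)
    hsv=cv2.cvtColor(d['image'],cv2.COLOR_RGB2HSV)
    for n,lo,hi in [('orange',10,19),('brass',21,28)]:
        m=(hsv[...,0]>=lo)&(hsv[...,0]<=hi)&(hsv[...,1]>150)&(hsv[...,2]>150)
        m[:100]=0;m[230:]=0;m[:,:230]=0;m[:,420:]=0
        v,u=np.nonzero(m)
        P=[]
        for x,y in zip(u,v):
            q=px(d,x,y); P.append(np.r_[RC.T@(q[:2]-T),q[2]])
        P=np.array(P); P=P[(P[:,2]>.105)]
        if n=='brass': P=P[(P[:,0]>-.02)&(P[:,0]<.045)]
        else: P=P[P[:,0]<-.03]
        print(n,len(P),np.percentile(P,[2,50,98],axis=0).round(4).tolist())
for n,u,v in [('lid',245,215),('lid',310,210),('lid',250,145),('jar',379,130),('can',447,152),('bottle',194,163),('off',462,235)]: g(c,n,u,v)
E
```

```text
t 14.4 p [ 0.3507 -0.3297  0.3516] chest [-0.2584 -0.3076] tip z 0.3406 yaw 0.75 z [ 0.058 -0.216 -0.975] F [ 0.1 -0.1  0.1] w 0.0 q [-0.66  0.03  0.1   1.47 -0.14  0.89]
top0
orange 205 [[-0.1061, -0.1583, 0.1138], [-0.0779, -0.1011, 0.1414], [-0.0315, -0.0915, 0.1524]]
brass 60 [[-0.0197, -0.129, 0.1228], [0.0017, -0.1201, 0.1333], [0.0265, -0.1167, 0.1352]]
top2
orange 206 [[-0.1057, -0.0851, 0.1351], [-0.0755, -0.0461, 0.1405], [-0.031, -0.0214, 0.1525]]
brass 90 [[-0.0192, -0.0595, 0.1306], [0.0036, -0.0527, 0.1343], [0.0255, -0.0467, 0.1358]]
lid [-0.0765  0.1828] 0.099
lid [-0.0809  0.0368] 0.1002
lid [0.0813 0.1575] 0.1009
jar [ 0.0684 -0.1297] 0.1635
can [ 0.0145 -0.2826] 0.1157
bottle [0.0323 0.2649] 0.1989
off [-0.1721 -0.3118] 0.0384
```

View pics/top2c.png

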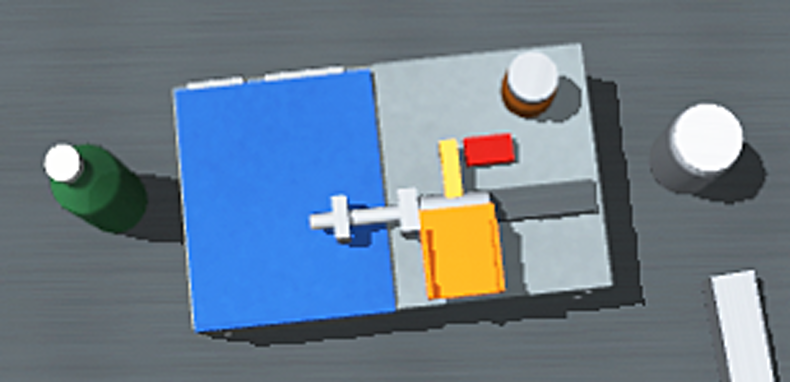

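View pics/scene11c.png

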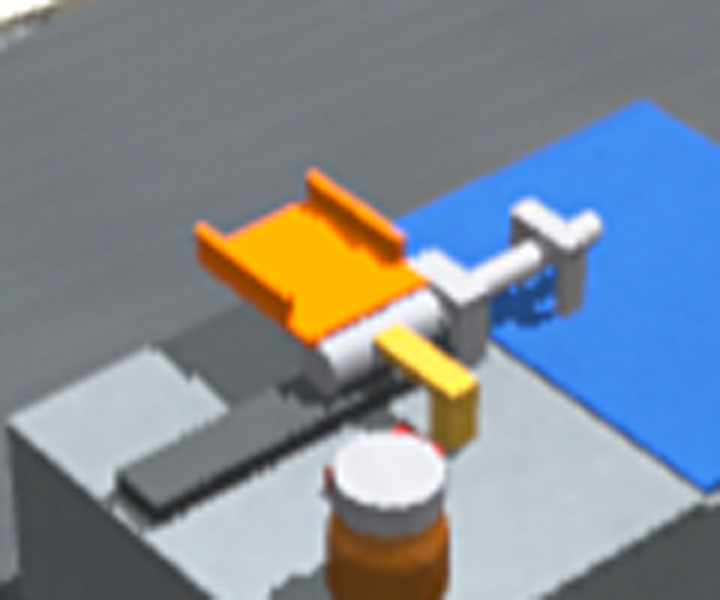

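The top view shows the tooth at crop (450,165) beyond the bump's left end at (465,150), with the rod through the loop. Pad rim edges moved 70–73 mm (home is 71), the pad sits at rest height, the lid is at 100 mm, and the four bystanders are unmoved.

```bash
python3 -c "
from workcell import order; print(order.job_done())"
```

```text
the job is handed in; nothing more can be done
None
```

The lid is shut and bolted, and I handed the job in at about 14.5 s. I shut the lid first. Then I pressed the heel pad to its stop, slid the bolt to its end stop through the loop, and let the tooth drop behind the bump. After that I backed the arm off.

**Last checks:**
- **Lid:** it is flush, reading 99–101 mm.
- **Bolt:** it travelled about 70–73 mm by camera, against 71 mm for fully home. The rod is visibly through the loop.
- **Key:** the pad is back at its rest height of about 140 mm. The tooth is down at chest y ≈ −0.053, past the bump's end at −0.069.
- **Bystanders:** the jar, can, bottle and offcut read within about 2 mm of where they started.
- **Arm:** it is clear of everything, with wrist force at about 0. The highest reading I saw was about 15 N.

**What disagreed:** the shut fingertips were really about 25 mm above the reported TCP height, not 11 mm ahead of it as stated. I found this from the camera depth images and confirmed it by contact with the lid, then worked with the measured value. The tool also leaned up to about 13° while pushing against the end stop, which did no harm.

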